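# Reset the tripped starter under its push-latch cover

### The arm

A 6-joint arm with a two-finger parallel gripper is mounted at the origin on a cart in front of the work surface, level with it; the furniture and walls round the work are solid. World frame = base frame: x ahead of the robot, y to its left, z up, the work surface at z = 0. Lengths are in m, angles in rad, forces in N, time in s.
With the tool pointing down it reaches from about 0.275 to 0.825 m from the base axis. Payload 4.9 kg.
Tool frame: the origin (TCP) lies midway between the tips of the shut fingers; the grasp point (between the pads) lies 19 mm behind it (bot.grip_depth is the distance from the TCP to the grasp point, in m); y points along the fingers, x is the direction in which the jaws open and shut, and the axes are right-handed (so a half turn about y gives the same grasp; the last joint's range is limited). The gripper opens to 85 mm and grips with 20 to 120 N. Pads are 22 mm wide; open, the fingers measure 114 mm over their backs; the gripper's body (76 mm by 85 mm) begins 54 mm behind the grasp point. The pads swing forward as they close: fully open they stand 13 mm farther back than shut.
Start: joints at [-1.419, 0.326, -0.193, 1.052, 0, 1.437], TCP at [0.155, -0.528, 0.231] pointing down, gripper open.
Joint ranges: [-2.65, 2.65], [-0.97, 1.79], [-1.3, 1.35], [-1.93, 2.1], [-1.47, 1.37], [-3.14, 3.14]. Speed limits (rad/s): [2.57, 2.57, 3.14, 3.14, 3.14, 3.14].

### API

Orientations are given as a unit quaternion [w, x, y, z].
In Python, from cell import bot gives the robot as it stands. Calls block until the motion is done:
- bot.move_pose(position, orientation): joint-space move of the TCP to a pose.
- bot.move_linear(position, speed=0.15, rotation=None, until_force=None): straight line of the TCP; rotation=None keeps the orientation; speed is the mean speed in m/s. With until_force (N) it stops when the force on the tool has changed by that much, and returns True; else False.
- bot.goto_joints(angles): joint-space move.
- bot.set_gripper(opening, grasp_force=None): opening from 0.0 (shut) to 1.0 (fully open); grasp_force is the grip in N (None keeps the last); returns when the fingers have stopped.
- bot.wait(seconds).
- bot.solve_ik(position, orientation): joint angles nearest the present ones, or None.
- bot.camera(name): name is "side" or "top"; returns the picture (384x512x3 uint8, red, green, blue); there is no depth.
- bot.calibration(name): a dict with "mtx" (3x3 intrinsics, pixels), "extrinsics" (4x4, takes a point from world to camera coordinates). Camera axes: x right, y down, z forward; pixel columns grow to the right and rows downward; lengths in m; the calibration is good to about 2 mm. A picture is of the moment at which its call begins. calibration takes no time and is no camera call.
A pose or a line that the arm cannot do raises bot.PlanningError and nothing moves.
- bot.close_job(): hands the job in, once; it reports no verdict.
Trained networks look in the newest picture that a camera, given by its name, has taken for a name from the list of things; names that differ only in an ending like _2 or _b are one class to them, and where a whole thing is asked for, a point or a joint stands for the part that bears it (a point fixed in the world has none). Each returns a list of dicts, best first, with "confidence" (0 to 1); they miss things now and then, are a little off and sometimes report something else, mostly with a low value. They report only what shows in the picture. A call takes as long as a camera call.
- bot.search_frame(camera, thing): "bbox" ([left, top, width, height] in pixels, round what is visible of it).
Readings, each from a call of its own:
- bot.read_clock(): time.
- bot.read_joint_positions(): joint angles.
- bot.read_joint_vel(): joint speeds.
- bot.read_joint_efforts(): joint torques, N m.
- bot.read_position(): TCP position.
- bot.read_tool_rot(): TCP orientation.
- bot.read_ft_force(): force on the tool from outside, world axes, zero at the start.
- bot.read_moment(): the same for the moment, N m.
- bot.read_gripper_width(): opening from 0.0 (shut) to 1.0 (fully open).
Only numpy, scipy, OpenCV 4.12 (cv2) and the standard library are available. Lean on these libraries where they do the work, as an engineer would, in place of code of your own. Each camera call takes 0.05 s, during which the arm holds its last target. There are 200 camera calls.

### The job

The starter of the bench sockets has tripped: press the front of the starter box's cover and let go so that it pops open, push the round reset button inside fully home without pushing the square button beside it, then push the cover down again until it latches shut and stays flush. Do it all with the fingertips, gripping and lifting nothing, and leave the things lying about where they are.

Things in the scene. Friction and masses are not known exactly. Their poses are not given: they have to be found in the camera images.
- starter_box: grey box fixed to the surface, 136 (x) x 166 (y) x 85 high, 22 mm foot flanges at both sides, two round socket outlets on its front (-x) face. Open-topped well 120 x 150, walls 8 thick, floor 28 above the surface, shut by a cover flush with the rim. Origin: centre of the underside; x points from the front to the hinge side, z up. Yaw within about 20 degrees.
- cover (a joint): cover angle, rad: 0 latched flush, 1.31 fully open (stop), -0.085 pushed in to the stop. Push-push latch: shut, press in past -0.065 (6.5 mm at the press mark) and let go: a spring swings it open in 1 to 2 s (2 N at the edge; draw the finger up and to the front). Open, push it down (2 to 4 N at the edge), in past -0.065, let go: it stays at 0. A further press opens it again.
- cover_hinge (a point): middle of the hinge line along the box's y, at the far (+x) side: 60 mm from the box's centre, 83 above the surface. Frame turns with the cover, an aluminium plate 147 wide, 4 thick, from here along -x to 118 mm, outer face 2 mm to +z. Open, it leans 15 degrees to the front from upright, free edge about 197 above the surface, outer face turned away from the robot.
- press_mark (a point): centre of the engraved ring (29 across) on the cover's outer face, where it is pressed: 100 mm from the hinge line, mid-width; turns with the cover, z is the outward normal. Below it, inside, a latch tongue 30 wide hangs 42 mm down.
- reset_top (a point): centre of the top of the round reset button (black, 22 across, in a round steel collar 34 across) in the well, left or right of the middle by 38 mm and 88 mm to the front of the hinge line; its top is about 68 above the surface when tripped and 60 when home, 2 mm over its collar. Pressed straight down.
- reset (a joint): travel of the round button, m: 0 to 0.002 at the start (tripped, standing out), 0.008 fully home on its stop; about 3 N moves it and it stays where it is left
- test_top (a point): centre of the top of the square button (black, 22x22, in a square steel collar 34 wide), the other side of the middle, 76 mm from the round one; top about 68 above the surface. Leave it alone.
- test (a joint): travel of the square button, m: 0 untouched, 0.006 pressed in (it springs back, about 1 to 4 N)
- spanner: small steel ring spanner, 27x165x7, lying in front of the box (mm); loose, to be left alone; origin at the centre of its underside
- piston: aluminium piston, 66 across, 57 high, standing right of the box (mm); loose, to be left alone; origin at the centre of its underside
- screwdriver: screwdriver with black handle, 24x165x22, lying near the front edge of the surface, left (mm); loose, to be left alone; origin at the centre of its underside
- con_rod_1: steel connecting rod, 82x172x20, lying to the left of the box (mm); loose, to be left alone; origin at the centre of its underside
- brush_1: paint brush, 39x194x13, lying near the right edge of the surface (mm); loose, to be left alone; origin at the centre of its underside

How it is judged:
By the outcome, as a careful person would: the job done as asked, in the order asked, and still so for the second after the job is handed in, with the robot touching nothing.
It also fails if it takes over 54 s, if anything falls off the work surface, if the arm or the gripper's body presses on something with over 40 N, if the wrist force passes 120 N, or if a joint passes its speed limit or range.

## Working session

There is one attempt and no reset: what is moved stays moved. The work goes in short steps, each a Python script; the robot and the scene stay as the last script left them, time stands still between calls to the robot, and variables do not carry over. Pictures are saved under pics/ and viewed, about 8 in all and at most 12, crops included, and the job is handed in when it is done.

```bash
mkdir -p pics; ls; python3 - <<'E'
from cell import bot
import cv2,numpy as np
a=bot.camera("top");b=bot.camera("side")
for n,im in(("top",a),("side",b)): cv2.imwrite(f"pics/{n}0.png",im[...,::-1])
cv2.imwrite("pics/top0.png",cv2.resize(a[...,::-1],(800,600),interpolation=cv2.INTER_CUBIC))
for n in("top","side"):
    c=bot.calibration(n);print(n,np.round(c["mtx"],1).tolist(),np.round(c["extrinsics"],4).tolist())
    for t in("starter_box","press_mark","cover","piston","spanner","con_rod_1"):
        print(t,[(d["bbox"],round(d["confidence"],2)) for d in bot.search_frame(n,t)[:2]])
print(bot.read_clock(),bot.read_tool_rot())
E
```

```text
pics
top [[444.7, 0.0, 258.2], [0.0, 444.7, 188.3], [0.0, 0.0, 1.0]] [[0.0083, -1.0, -0.0027, -0.0862], [-0.9943, -0.008, -0.106, 0.5183], [0.106, 0.0036, -0.9944, 1.1068], [0.0, 0.0, 0.0, 1.0]]
starter_box [([203.8, 147.6, 82.0, 71.8], 0.67)]
press_mark [([217.1, 154.3, 67.3, 59.6], 0.61)]
cover [([212.6, 153.2, 70.3, 61.8], 0.95)]
piston [([287.2, 153.0, 25.6, 26.8], 0.72)]
spanner [([236.0, 217.1, 64.3, 21.9], 0.78)]
con_rod_1 [([111.5, 145.7, 67.2, 30.8], 0.92)]
side [[379.3, 0.0, 260.2], [0.0, 379.3, 189.4], [0.0, 0.0, 1.0]] [[-0.9771, -0.212, -0.0156, 0.4936], [-0.0878, 0.4694, -0.8786, 0.1844], [0.1936, -0.8572, -0.4773, 0.7601], [0.0, 0.0, 0.0, 1.0]]
starter_box [([221.6, 187.1, 71.8, 76.9], 0.8)]
press_mark [([234.9, 191.7, 52.3, 36.8], 0.68)]
cover [([230.8, 193.8, 57.5, 33.9], 0.62), ([239.1, 183.5, 18.5, 6.2], 0.54)]
piston []
spanner [([295.3, 209.7, 16.9, 37.3], 0.69), ([159.8, 283.5, 44.7, 79.1], 0.4)]
con_rod_1 [([160.1, 283.9, 43.5, 77.3], 0.56)]
0.7 [-0.5660977   0.566141   -0.42365591  0.42371385]
```

View pics/top0.png

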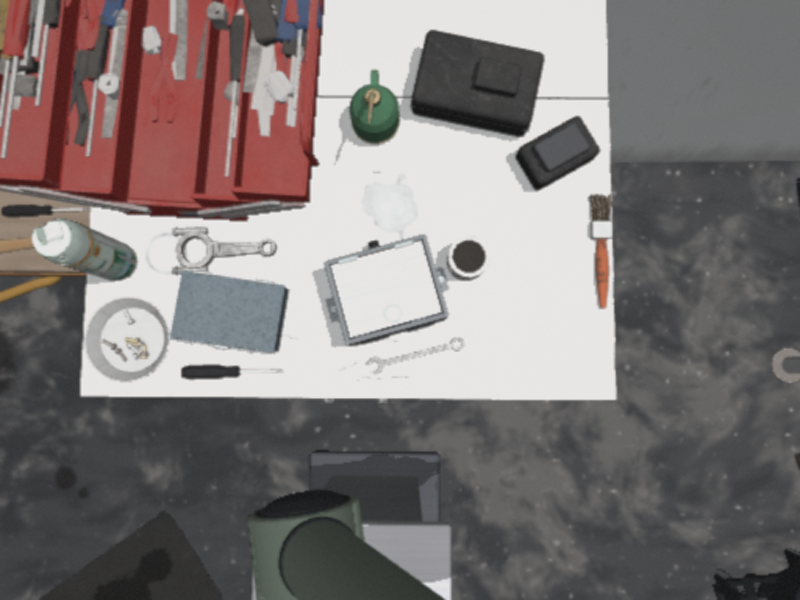

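View pics/side0.png

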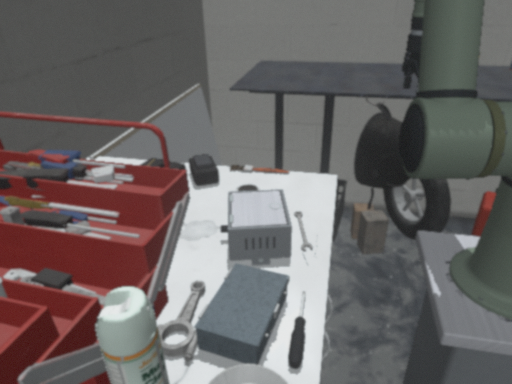

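```bash
cat > h.py <<'E'
from cell import bot
import cv2,numpy as np
from scipy.spatial.transform import Rotation as R
def unproj(cam,uv,z):
    c=bot.calibration(cam);E=np.array(c["extrinsics"]);K=np.array(c["mtx"])
    o=-E[:3,:3].T@E[:3,3];out=[]
    for p in np.atleast_2d(uv):
        d=E[:3,:3].T@np.linalg.solve(K,[*p,1]);out.append(o+d*(z-o[2])/d[2])
    return np.array(out)
def proj(cam,P):
    c=bot.calibration(cam);E=np.array(c["extrinsics"]);K=np.array(c["mtx"])
    q=(np.atleast_2d(P)@E[:3,:3].T+E[:3,3])@K.T
    return q[:,:2]/q[:,2:]
E
python3 - <<'E'
from h import *
a=bot.camera("top");g=cv2.cvtColor(a,cv2.COLOR_RGB2GRAY)
S=8
x0,y0,x1,y1=195,140,320,240
up=cv2.resize(g[y0:y1,x0:x1],None,fx=S,fy=S,interpolation=cv2.INTER_CUBIC)
m=(up>165).astype(np.uint8)
n,l,st,ce=cv2.connectedComponentsWithStats(m)
i=l[int((182-y0)*S),int((247-x0)*S)];print(st[i])
k=(l==i).astype(np.uint8);k=cv2.morphologyEx(k,cv2.MORPH_OPEN,np.ones((25,25)))
cs=max(cv2.findContours(k,0,1)[0],key=cv2.contourArea)[:,0,:]
uv=(cs+.5)/S-.5+[x0,y0]
W=unproj("top",uv,0.085)[:,:2]
r=cv2.minAreaRect((W*1000).astype(np.float32));print("cover rect mm",r)
vis=cv2.cvtColor(up,cv2.COLOR_GRAY2BGR);cv2.drawContours(vis,[cs[:,None]],-1,(0,0,255),1)
w,h=r[1];th=r[2]
yaw=(th+45)%90-45
c=np.array(r[0])/1000;ex=np.array([np.cos(np.radians(yaw)),np.sin(np.radians(yaw))]);ey=np.array([-ex[1],ex[0]])
org=c-0.001*ex
def dr(P,col):
    q=((proj("top",P)-[x0,y0]+.5)*S-.5).astype(int);cv2.polylines(vis,[q[:,None]],True,col,1)
loc=lambda x,y,z:np.r_[org+x*ex+y*ey,z]
for X,Y in((.068,.083),):
    dr([loc(s*X,t*Y,.085) for s,t in((1,1),(1,-1),(-1,-1),(-1,1))],(0,255,0))
dr([loc(-.040+.0145*np.cos(t),.0145*np.sin(t),.085) for t in np.linspace(0,6.28,40)],(255,0,0))
print("yaw",yaw,"org",org)
cv2.imwrite("pics/crop1.png",vis[:,:800][:600])
E
```

```text
[   134    110    565    497 188289]
cover rect mm ((524.5227661132812, -53.16899108886719), (122.99323272705078, 147.55934143066406), 16.037311553955078)
yaw 16.037311553955078 org [ 0.52356168 -0.05344525]
```

View pics/crop1.png

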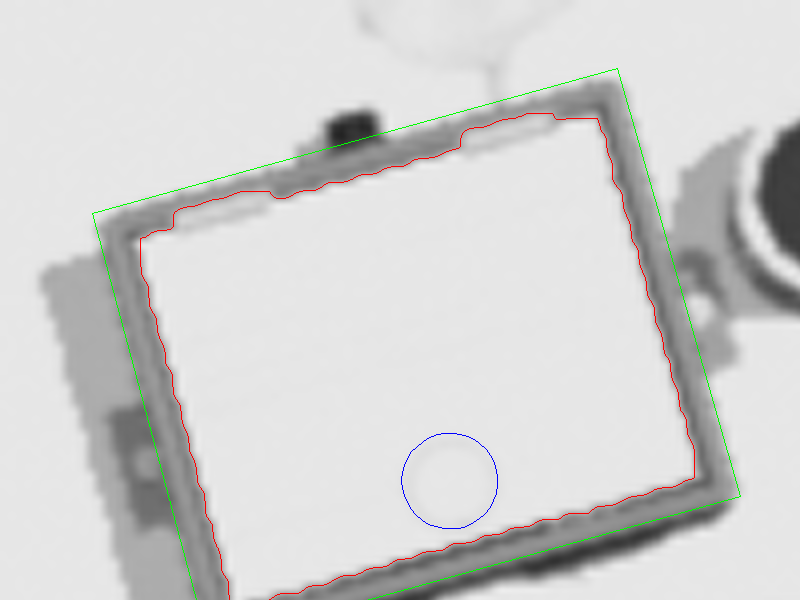

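```bash
cat >> h.py <<'E'
yaw=np.radians(16.04)
ex=np.array([np.cos(yaw),np.sin(yaw),0]);ey=np.array([-ex[1],ex[0],0])
org=np.r_[0.5212,-0.0541,0]
L=lambda x,y,z:org+x*ex+y*ey+np.array([0,0,z])
def toolq(s=1):
    x=s*ex;y=np.array([0,0,-1.]);m=np.c_[x,y,np.cross(x,y)]
    q=R.from_matrix(m).as_quat();return q[[3,0,1,2]]
FX=0.050   # +x finger centre ahead of the TCP when open
def F(x,y,z,dz=0.013): # TCP for +x finger tip centre at local x,y,z
    return L(x-FX,y,z-dz)
E
python3 - <<'E'
from h import *
q0=np.array(bot.read_tool_rot());print(R.from_quat(q0[[1,2,3,0]]).as_matrix().round(2).tolist())
print("width",bot.read_gripper_width())
for s in(1,-1):
    for p in(F(-.04,0,.15),F(-.04,0,.08),F(-.11,0,.15),F(.055,0,.18),F(-.028,.038,.06),F(-.028,-.038,.06)):
        j=bot.solve_ik(p,toolq(s));print(s,None if j is None else np.round(j,2))
E
```

```text
[[0.28, -0.0, 0.96], [-0.96, 0.0, 0.28], [-0.0, -1.0, -0.0]]
width 0.9996467834982409
1 [-0.35  0.22 -0.6   0.75  0.    0.94]
1 [-0.35  0.33 -0.68  0.56  0.    0.94]
1 [-0.46  0.12 -0.74  0.72  0.    0.83]
1 [-0.24  0.34 -0.35  0.88  0.    1.05]
1 [-0.26  0.36 -0.71  0.5   0.    1.03]
1 [-0.4   0.4  -0.63  0.53  0.    0.89]
-1 [-0.35  0.22 -0.6   0.75  0.   -2.2 ]
-1 [-0.35  0.33 -0.68  0.56  0.   -2.2 ]
-1 [-0.46  0.12 -0.74  0.72  0.   -2.31]
-1 [-0.24  0.34 -0.35  0.88  0.   -2.09]
-1 [-0.26  0.36 -0.71  0.5   0.   -2.11]
-1 [-0.4   0.4  -0.63  0.53  0.   -2.25]
```

```bash
python3 - <<'E'
from h import *
q=toolq(1)
bot.move_pose(F(-.04,0,.15),q)
bot.move_linear(F(-.04,0,.10),speed=.1)
c=bot.move_linear(F(-.04,0,.060),speed=.015,until_force=1.0)
p=bot.read_position();print("contact",c,p.round(4),bot.read_ft_force().round(2))
c2=bot.move_linear(p-[0,0,.010],speed=.015,until_force=15)
p2=bot.read_position();print("stop",c2,p2.round(4),(p[2]-p2[2]),bot.read_ft_force().round(2))
bot.move_linear(p2-.055*ex+[0,0,.045],speed=.25)
bot.move_linear(p2-.085*ex+[0,0,.12],speed=.25)
print(bot.read_clock())
j=bot.read_joint_positions();j[0]-=.8;bot.goto_joints(j)
print(bot.read_clock())
a=bot.camera("top")
for t in("cover","reset_top","test_top","press_mark","reset","test"):
    print(t,[(np.round(d["bbox"],1).tolist(),round(d["confidence"],2)) for d in bot.search_frame("top",t)[:2]])
x0,y0=195,130
cv2.imwrite("pics/open.png",cv2.resize(a[y0:y0+96,x0:x0+128,::-1],(800,600),interpolation=cv2.INTER_CUBIC))
E
```

```text
contact True [ 0.4347 -0.0789  0.0719] [ 1.   -0.38  2.07]
stop False [ 0.4349 -0.0789  0.0623] 0.009578352112378397 [-1.28 -0.17  9.38]
6.3083
7.4167
cover [([208.0, 152.4, 66.6, 33.4], 0.81), ([375.7, 125.3, 15.9, 69.1], 0.62)]
reset_top [([263.8, 187.2, 7.1, 11.8], 0.39)]
test_top []
press_mark [([210.5, 148.8, 67.1, 35.5], 0.82)]
reset [([263.1, 187.6, 4.4, 10.9], 0.47)]
test [([231.6, 196.4, 7.1, 8.0], 0.43)]
```

View pics/open.png

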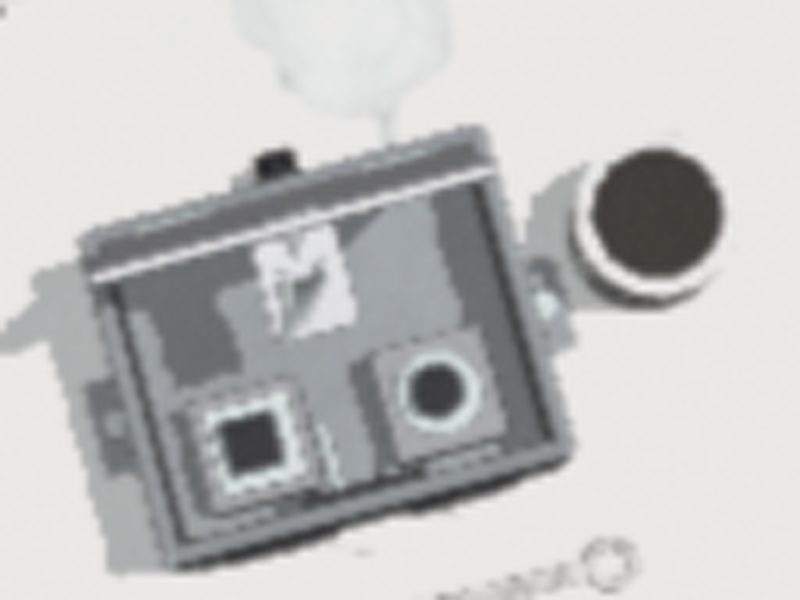

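```bash
python3 - <<'E'
from h import *
uv=lambda x,y:np.array([(x+.5)/6.25-.5+195,(y+.5)/6.25-.5+130])
for n,p in(("round",(437,388)),("square",(252,442))):
    w=unproj("top",uv(*p),.068)[0];d=w-org;print(n,w.round(4),"local",(d@ex).round(4),(d@ey).round(4))
    if n=="round": x,y=d@ex,d@ey
x=np.mean([x,-.028]);y=np.mean([y,-.038])
q=toolq(1)
print("use",x,y)
bot.move_pose(F(x-.05,y,.17),q)
bot.move_linear(F(x-.02,y,.12),speed=.15)
bot.move_linear(F(x,y,.080),speed=.1)
c=bot.move_linear(F(x,y,.058),speed=.02,until_force=1.5);p=bot.read_position()
print("contact",c,"tip",p[2]+.0131,bot.read_ft_force().round(2))
c=bot.move_linear(np.r_[p[:2],.054-.0131],speed=.012,until_force=18);p2=bot.read_position()
print("stop",c,"tip",p2[2]+.0131,bot.read_ft_force().round(2),bot.read_moment().round(2))
bot.move_linear(F(x,y,.09),speed=.1)
bot.move_linear(F(x-.07,y,.17),speed=.2)
print(bot.read_clock())
j=bot.read_joint_positions();j[0]-=.8;bot.goto_joints(j)
a=bot.camera("top");b=bot.camera("side")
t=cv2.resize(a[130:226,195:323,::-1],(640,480),interpolation=cv2.INTER_CUBIC)
cv2.imwrite("pics/after.png",t)
print(bot.read_clock())
E
```

```text
round [ 0.5065 -0.0976  0.068 ] local -0.0261 -0.0377
square [ 0.4847 -0.0252  0.068 ] local -0.0271 0.0379
use -0.027054175966406357 -0.037869998736644775
contact True tip 0.06616970128519686 [ 0.59 -1.34  0.63]
stop True tip 0.059881660245078225 [-0.98 -1.5   7.93] [0.09 0.12 0.04]
12.6
13.9167
```

View pics/after.png

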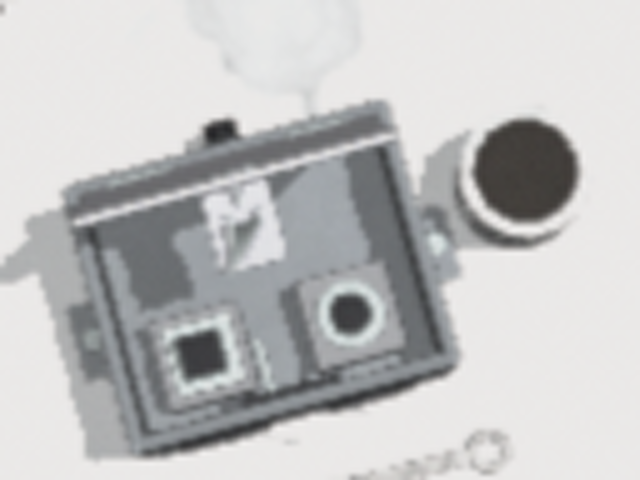

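```bash
python3 - <<'E'
from h import *
q=toolq(1);x,y=-.027,-.0378
bot.move_pose(F(x-.05,y,.17),q)
bot.move_linear(F(x-.02,y,.12),speed=.15)
bot.move_linear(F(x,y,.072),speed=.1)
c=bot.move_linear(F(x,y,.055),speed=.015,until_force=25);p=bot.read_position()
print("second press",c,"tip",p[2]+.0131,bot.read_ft_force().round(2))
bot.wait(.2);print(bot.read_position()[2]+.0131,bot.read_ft_force().round(2))
bot.move_linear(F(x,y,.09),speed=.1)
bot.move_linear(F(x-.07,y,.17),speed=.2)
bot.move_linear(F(-.06,0,.245),speed=.2)
bot.move_linear(F(.062,0,.245),speed=.2)
bot.move_linear(F(.062,0,.185),speed=.12)
print("behind",bot.read_ft_force().round(2),bot.read_clock())
for th in np.radians(np.arange(75,-1,-7.5)):
    r=.105;cx=.060-r*np.cos(th)+.002*np.sin(th);cz=.083+r*np.sin(th)+.002*np.cos(th)
    bot.move_linear(F(cx+.007,0,cz),speed=.06)
    print(round(np.degrees(th)),bot.read_ft_force().round(1),end=" ")
p=bot.read_position();print("\nshut",p[2]+.0131)
c=bot.move_linear(p-[0,0,.0105],speed=.015,until_force=25);p2=bot.read_position()
print("press",c,p2[2]+.0131,bot.read_ft_force().round(2))
bot.move_linear(p2+[0,0,.05],speed=.06)
bot.move_linear(p2-.05*ex+[0,0,.12],speed=.2)
j=bot.read_joint_positions();j[0]-=.8;bot.goto_joints(j)
a=bot.camera("top");b=bot.camera("side")
t=cv2.resize(a[130:246,175:330,::-1],(640,480),interpolation=cv2.INTER_CUBIC)
cv2.imwrite("pics/closed.png",t);cv2.imwrite("pics/side_closed.png",cv2.resize(b[150:300,180:380,::-1],(800,600),interpolation=cv2.INTER_CUBIC))
print(bot.read_clock())
E
```

```text
second press True tip 0.059818345750445825 [-2.03 -0.66  8.71]
0.05982392248681542 [-2.37  0.49  8.76]
behind [-0.03 -0.84  0.52] 20.6
75 [ 0.9 -0.2  1.8] 68 [1.  0.1 1.1] 60 [ 1.3 -0.6  0.1] 53 [1.5 0.9 0.3] 45 [0.1 0.7 1.3] 38 [0.3 0.4 1.1] 30 [ 0.9 -0.3  1.8] 22 [0.8 0.8 1.6] 15 [ 0.3 -0.2  0.9] 7 [0.7 0.1 2.8] 0 [ 0.6 -0.5  2.3] 
shut 0.08508737806494313
press False 0.07525195272219799 [-2.53  0.5  11.72]
28.55
```

View pics/closed.png

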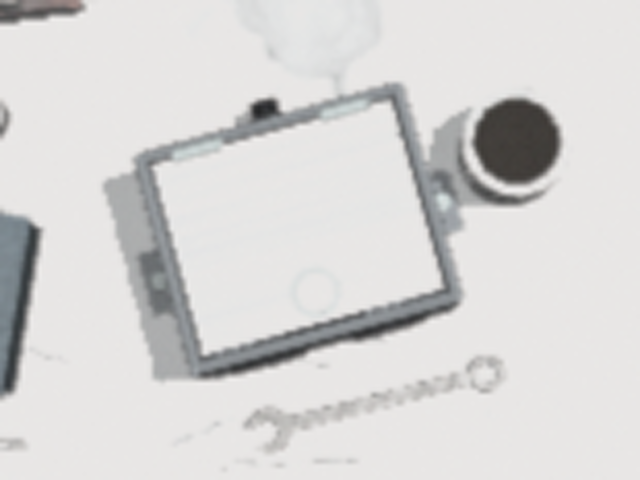

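View pics/side_closed.png

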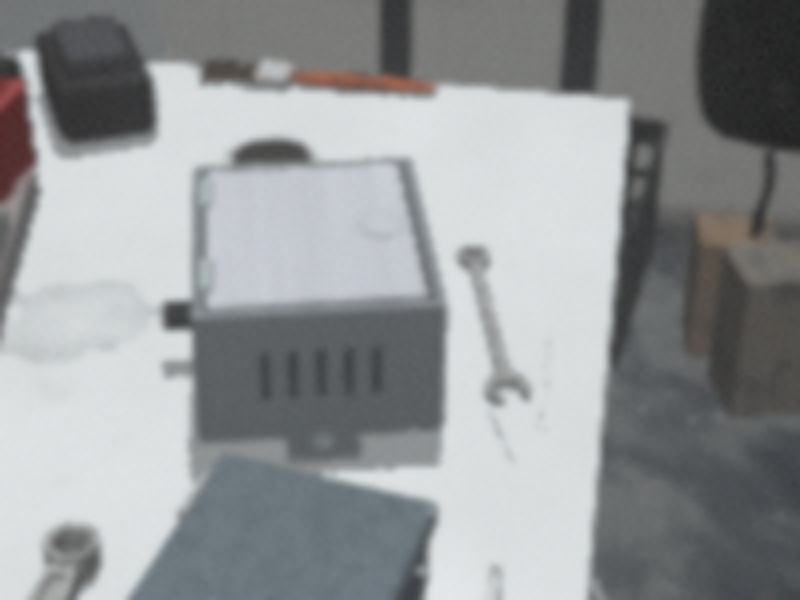

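The top and side pictures show the cover flush in its rim (ring at about (316,292) in the top crop), with the spanner and piston not moved. I'll check once more after a short wait, then hand in.

```bash
python3 - <<'E'
from h import *
a=bot.camera("top").astype(int);bot.wait(1.0);b=bot.camera("top").astype(int)
print("max diff over box",np.abs(a-b)[140:230,195:300].max(), np.abs(a-b)[140:230,195:300].mean())
o=cv2.imread("pics/side0.png")[...,::-1].astype(int);s=bot.camera("side").astype(int)
print("side vs start, box/tools area",np.abs(o-s)[180:270,215:320].mean())
bot.close_job();print(bot.read_clock())
E
```

```text
max diff over box 4 0.3727689594356261
side vs start, box/tools area 1.4734391534391535
the job is handed in; nothing more can be done
the job is handed in; nothing more can be done
```

The job is done and handed in: the starter is reset and the cover is latched shut. It took about 30 s of the 54 s allowed.

- **Opening:** I pressed the cover at the mark with one fingertip, about 9.6 mm in from first contact, and drew the finger up and to the front. The picture showed the cover popped open.
- **Reset:** I pushed the round button (the right-hand one) down twice. The force limit tripped both times with the tip at 59.8–59.9 mm, which matches the 60 mm home height. I kept the finger clear of the square button.
- **Closing:** I swung the cover down from behind, pressed it about 9.8 mm in and let go.

**Last checks:** The cover was flush in the top and side pictures. It did not move over a further 1 s wait. The spanner and piston looked where they started, and the arm was clear of everything. No check failed or disagreed. I had no direct reading of the cover or button joints, so their final states are judged from tip heights, forces and pictures.

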